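# Brush out the rinse beaker

## Task

Take the long round brush out of its fork stand and scrub the inside of the tall steel beaker with it: push the brush head down to the bottom of the beaker three times, drawing it up each time in between until the top of the bristles is level with the rim. Then hang the brush back in its fork stand by its collar, well inside the slot, hanging straight and let go. Do not tip the beaker or shove it out of its place, and leave the low tin, the meter and the phone alone.

Things in the scene. Friction and masses are not known exactly. Their poses are not given: they have to be found in the camera images.
- brush_grip (a point): Bottle brush, 200 mm long, about 80 g, hanging upright (z axis up its shaft) in the fork stand. This point is the centre of its black round handle, diameter 17 mm, 70 mm long (35 mm above and below this point). Below the handle come a collar, a steel shaft of diameter 7 mm and, at the lower end, a rigid round white bristle head of diameter 52 mm, 45 mm high.
- brush_collar (a point): Point on the brush's axis at the underside of its black collar disc (diameter 30 mm, 5 mm thick), 40 mm below brush_grip; the collar rests on the prongs of the fork.
- brush_tip (a point): Lowest point of the brush, on its axis at the bottom face of the bristle head, 165 mm below brush_grip and 125 mm below brush_collar; the bristle head reaches from here 45 mm up.
- fork_seat (a point): Fixed dark steel fork stand. This point is the brush's place in its slot, at the prongs' top face, 147 mm above the bench; the collar's underside rests here. x axis: level, from the slot's mouth to its closed end, so the brush is drawn out along -x. Slot 16 mm wide: closed end 11 mm beyond this point, straight part from 32 mm before it, then a mouth flaring over 15 mm more.
- fork_mouth (a point): Point of the fork stand midway between the prongs' ends, 47 mm from fork_seat along -x, at the same height and with the same axes. Prongs 5 mm thick, 12 mm wide. The post (14 by 30 mm) stands under the fork, centred 48 mm beyond fork_seat; nothing is above the prongs. Base plate 90 mm wide, 8 mm thick, from 35 mm before to 75 mm beyond fork_seat; the hanging brush ends 14 mm above it.
- beaker_center (a point): Tall open round steel beaker, loose on the bench, upright, 105 mm high, outer diameter 78 mm (rim bead 82 mm), inner diameter 72 mm, floor 4 mm thick, about 0.35 kg. This point is on its axis half-way up (52.5 mm above the bench, 48.5 mm above the inner floor, 52.5 mm below the rim); z axis up.
- tin_center (a point): Bystander: low wide open aluminium tin with small parts, diameter 96 mm, 40 mm high; this point is on its axis, half-way up. Fork stand, beaker and tin change places.
- meter_center (a point): Bystander: orange multimeter lying on its back, 185 by 90 by 36 mm (x, y, z) and up to 49 mm at its dial; this point is its centre, 18 mm up.
- phone_center (a point): Bystander: dark phone lying flat, 146 by 71 by 9 mm; this point is its centre.
Things that resemble listed ones, but are neither listed nor needed, are in the scene too. What is meant by the part that bears fork_seat is not blue or orange, and is the larger of those in its own colour.

How it is judged (in metres and radians):
On the way, in this order (a step that is already met when the one before it is completed fails the run):
1. the brush head is down at the beaker's bottom (first time) (z of brush_tip in the frame of beaker_center between -0.0525 and -0.0325 m and horizontal distance between brush_tip and beaker_center below 0.025 m), for 0.05 s.
2. the brush head is drawn up to the rim, over or in the beaker (z of brush_tip in the frame of beaker_center above -0.0045 m and horizontal distance between brush_tip and beaker_center below 0.035 m), for 0.05 s.
3. the brush head is down at the bottom again (second time) (all of step 1), for 0.05 s.
4. the brush head is drawn up to the rim again (all of step 2), for 0.05 s.
5. the brush head is down at the bottom again (third time) (all of step 3), for 0.05 s.
At the end, for the whole second after the job is handed in: The brush hangs by its collar in the fork stand: collar underside within 20 mm of the seat point and within 5 mm of the prongs' level, shaft within 0.12 rad of vertical; the beaker stands upright within 40 mm of where it was (distance between brush_collar and fork_seat below 0.02 m and angle between brush_collar's own z axis and vertical below 0.12 rad and z of brush_collar in the frame of fork_seat between -0.005 and 0.005 m and angle between beaker_center's own z axis and vertical below 0.05 rad and distance of beaker_center from where it was at the start of the episode below 0.04 m); the robot touches nothing.
It fails at once if the beaker is tipped by more than 0.25 rad or moved by more than 40 mm (angle between beaker_center's own z axis and vertical above 0.25 rad or distance of beaker_center from where it was at the start of the episode above 0.04 m).
It fails at once if the tin, the meter or the phone is moved by more than 25 mm (distance of any of tin_center, meter_center, phone_center from where it was at the start of the episode above 0.025 m).
It also fails if it takes over 64 s, if anything falls off the work surface, if the arm or the gripper's body presses on something with over 40 N, if the wrist force passes 120 N, or if a joint passes its speed limit or range.

## Robot

A 6-joint arm with a two-finger parallel gripper is mounted at the origin on the work surface. World frame = base frame: x ahead of the robot, y to its left, z up, the work surface at z = 0. Lengths are in mm, angles in rad, forces in N, time in s.
With the tool pointing down it reaches from about 275 to 725 mm from the base axis. Payload 15.9 kg.
Tool frame: the origin (TCP) lies at the very end of the fingers, on their centre line; the grasp point (between the pads) lies 19 mm behind it; z points along the fingers, y is the direction in which the jaws open and shut (so a half turn about z gives the same grasp; the last joint's range is limited). The gripper opens to 85 mm and grips with 20 to 120 N. Pads are 22 mm wide; open, the fingers measure 114 mm over their backs; the gripper's body (76 mm by 85 mm) begins 54 mm behind the grasp point. The pads swing forward as they close: fully open they stand 13 mm farther back than shut.
Start: joints at [-1.103, 0.213, -0.034, 1.323, 0, 1.571], TCP at [225.454, -446.269, 231.306] pointing down, gripper open.
Joint ranges: [-2.98, 2.98], [-0.74, 1.72], [-1.14, 1.35], [-2.1, 2.04], [-1.57, 1.44], [-3.14, 3.14]. Speed limits (rad/s): [1.89, 1.89, 2.39, 2.57, 3.14, 3.14].

## Interface

Orientations are given as a unit quaternion [x, y, z, w].
In Python, from station import read_state, cams, robot gives the robot as it stands. The module is installed in compiled form; this text tells all that it offers.
- The arm moves only by the tool servo_tool, never from a script. Its argument "series" is a list of rows, each a list of 4 numbers: the shift along the world's x, y, z in mm, then the turn about the world's z in rad. A call has exactly 10 rows; each row is the pose to reach, as a shift and turn from the pose commanded when the call began; what a row does not reach only later rows make up. A row lasts 1/10 s, in which the tool goes at most 50 mm and 8.59 degrees, less where a joint would pass 70% of its speed; a pose out of reach is approached as far as the arm can. A call with a gripper value outside its range is refused whole. "jaw" is the opening in per cent of the stroke, from 0 (shut) to 100 (fully open), set as the call begins (left out, the last holds). The fingers move at their own pace and stop on an object; "squeeze" is the grip in N (left out, the last holds). Time passes only in rows, so rows that repeat a pose let the fingers close, or fill a call up. It gives the time, the measured TCP pose, the force and the opening at its end, in the units of the state.
- read_state(): the state, without advancing time (a new reading comes with each control period).
- cams.read_camera(name): name is "side" or "top" or "wrist"; returns a dict with "image" (420x560x3 uint8, blue, green, red), "fx", "fy", "cx", "cy" (pixels), "R" (3x3) and "t" (3): a world point X has camera coordinates R X + t; the wrist camera has in their place "hand_eye" (4x4, takes a point from camera to tool coordinates, whose origin is the TCP and whose axes are the flange's). Camera axes: x right, y down, z forward; pixel columns grow to the right and rows downward; lengths in mm; the calibration is good to about 2 mm. A picture is of the moment at which its call begins: read the wrist's pose just before it. There is no depth.
- robot.sign_off(): hands the job in, once; it reports no verdict.
The state is a dict: "time_s": time; "joint_positions": joint angles; "qvel": joint speeds; "joint_torque": joint torques, N m; "eef_pos": TCP position; "ee_rot": TCP orientation; "wrist_force": force on the tool from outside, world axes, zero at the start; "torque": the same for the moment, N m; "grip_width": finger opening in mm.
Only numpy, scipy, OpenCV 4.12 (cv2) and the standard library are available. Lean on these libraries where they do the work, as an engineer would, in place of code of your own. Each camera call takes 0.05 s, during which the arm holds its last target.

## Working session

There is one attempt and no reset: what is moved stays moved. The work goes in short steps, Python scripts to look and compute and a tool call to move; the robot and the scene stay as the last step left them, time stands still between calls to the robot, and variables do not carry over. Pictures are saved under pics/ and viewed, and the job is handed in when it is done.

Besides the shell and the picture viewer there is one more tool, called after "Emit:" in YAML: its name, and indented under it one key for each argument. servo_tool: Moves the arm, as the interface text tells. Its arguments: {"type":"object","properties":{"series":{"type":"array","items":{"type":"array","items":{"type":"number"}}},"jaw":{"type":"number"},"squeeze":{"type":"number"}},"required":["series"]}

```bash
mkdir -p pics; python3 - <<'E'
from station import read_state,cams,robot
import cv2,json
s=read_state();print(s)
for n in("side","top","wrist"):
    c=cams.read_camera(n);cv2.imwrite(f"pics/{n}0.png",c["image"])
    print(n,{k:(v.tolist() if hasattr(v,'tolist') else v) for k,v in c.items() if k!="image"})
E
```

```text
{'time_s': 0.0, 'joint_positions': array([-1.10299696e+00,  2.13357351e-01, -3.50368308e-02,  1.32347604e+00,
        7.66935645e-06,  1.57078701e+00]), 'qvel': array([-2.18769850e-03, -5.91676111e-05, -7.31802343e-04, -5.65243090e-04,
       -9.78690094e-04,  2.31059672e-03]), 'joint_torque': array([-8.84897054e-04, -6.86168718e+01,  4.87112081e+01,  1.75910670e-02,
       -1.92858909e-05, -2.22996175e-05]), 'eef_pos': array([ 225.31955341, -445.99487409,  230.82438908]), 'ee_rot': array([ 9.72768735e-01,  2.31777265e-01, -1.20716950e-04, -5.23215045e-04]), 'wrist_force': array([-0.05734546,  0.5589797 , -0.3137869 ]), 'torque': array([ 0.01243803,  0.04472253, -0.01585511]), 'grip_width': 85.23561154807203}
side {'fx': 420.44314505662703, 'fy': 420.44314505662703, 'cx': 282.03180483668814, 'cy': 213.48437487087259, 'R': [[-0.9104989239264278, -0.41320839769335344, -0.015828127005680682], [-0.2829845924808602, 0.6505492381059216, -0.7047733034233391], [0.30151522340879894, -0.6372162183085864, -0.7092559912875225]], 't': [552.6998567677546, 224.3924534373238, 856.9660980741056]}
top {'fx': 395.6262768371467, 'fy': 395.6262768371467, 'cx': 285.1975667523702, 'cy': 212.13892878321116, 'R': [[0.12850363931126782, -0.9916883852688501, 0.00640009426652089], [-0.9696925421566309, -0.1270004766668122, -0.2087276996764274], [0.20780565047555846, 0.020616145354145535, -0.9779528547845069]], 't': [15.358031700550615, 598.7089773326488, 1058.7359573325928]}
wrist {'fx': 292.28539234587856, 'fy': 292.28539234587856, 'cx': 281.12895115107983, 'cy': 208.86846653783184, 'hand_eye': [[-0.0003033285558099721, -0.9536591854343174, -0.30088879345788366, 77.55877845643757], [0.9999999511545814, -0.00026659012423216804, -0.00016315802163785763, -0.3803633966568132], [7.538316518425971e-05, -0.30088882825133156, 0.9536592197168328, -141.85258338804945], [0.0, 0.0, 0.0, 1.0]]}
```

View pics/side0.png

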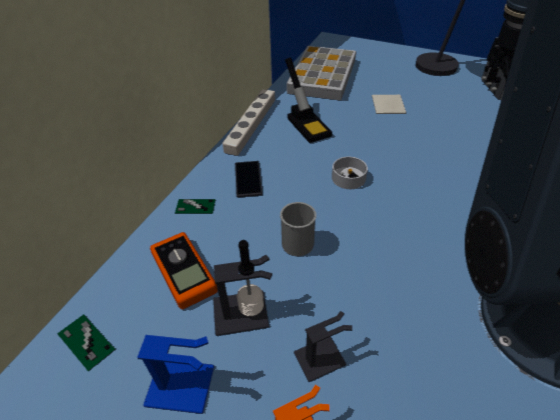

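View pics/top0.png

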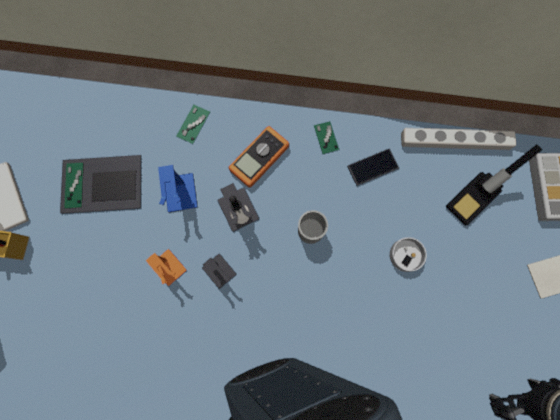

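View pics/wrist0.png

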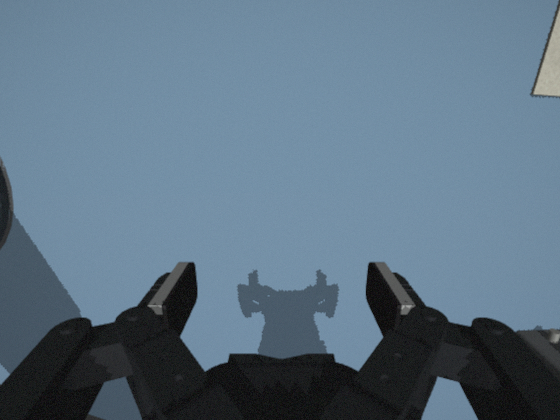

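```bash
python3 - <<'E'
import cv2,numpy as np
s=cv2.imread("pics/side0.png");t=cv2.imread("pics/top0.png")
a=cv2.resize(s[225:385,190:360],None,fx=3.5,fy=3.5,interpolation=cv2.INTER_CUBIC)
cv2.imwrite("pics/sc.png",a)
cv2.imwrite("pics/tc.png",cv2.resize(t[170:300,190:340],None,fx=4.5,fy=4.5,interpolation=cv2.INTER_CUBIC))
E
```

```text
(no output)
```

View pics/sc.png

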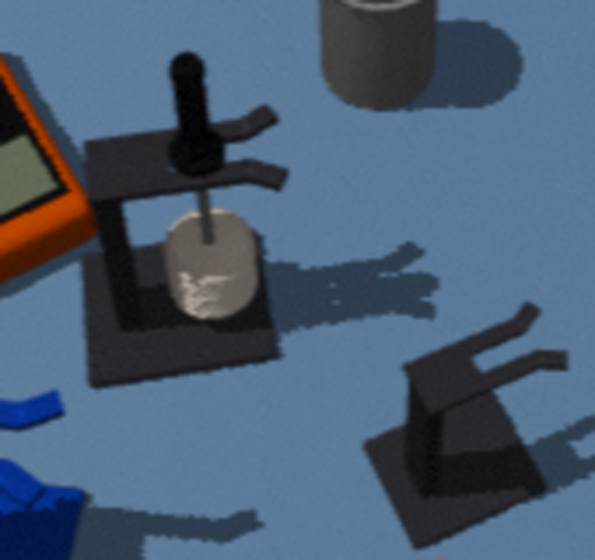

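View pics/tc.png

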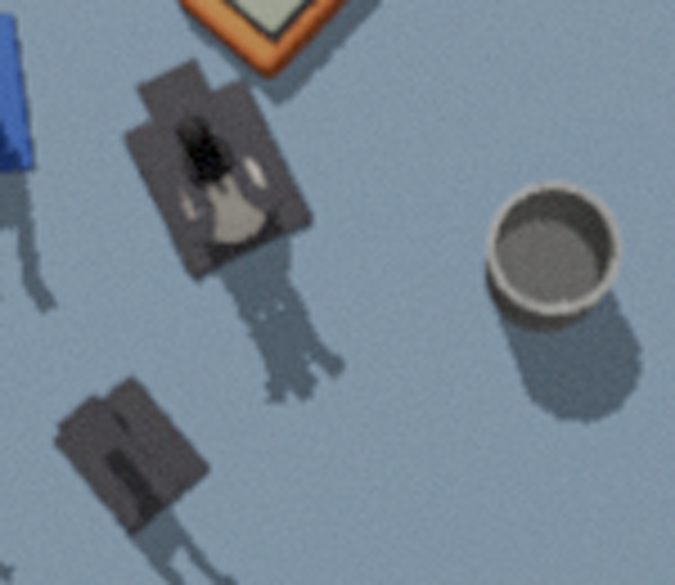

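```bash
cat > h.py <<'E'
import numpy as np,cv2
from station import cams,read_state
def ray(c,p):
    d=np.array([(p[0]-c["cx"])/c["fx"],(p[1]-c["cy"])/c["fy"],1.]);R=np.array(c["R"]);t=np.array(c["t"])
    return -R.T@t, R.T@d
def onz(c,p,z):
    o,d=ray(c,p);return o+d*(z-o[2])/d[2]
def proj(c,X):
    q=np.array(c["R"])@np.array(X,float)+np.array(c["t"]);return np.array([c["fx"]*q[0]/q[2]+c["cx"],c["fy"]*q[1]/q[2]+c["cy"]])
def tri(c1,p1,c2,p2):
    o1,d1=ray(c1,p1);o2,d2=ray(c2,p2)
    A=np.stack([d1,-d2],1);s=np.linalg.lstsq(A,o2-o1,rcond=None)[0]
    a=o1+d1*s[0];b=o2+d2*s[1];return (a+b)/2,np.linalg.norm(a-b)
E
python3 - <<'E'
from h import *
np.set_printoptions(precision=1,suppress=True)
S=cams.read_camera("side");T=cams.read_camera("top")
tc=lambda x,y:((x+.5)/4.5+190-.5,(y+.5)/4.5+170-.5)
sc=lambda x,y:((x+.5)/3.5+190-.5,(y+.5)/3.5+225-.5)
print("base corners top");B=[onz(T,tc(*p),8) for p in[(126,133),(243,82),(311,218),(197,279)]]
for b in B:print(b)
print("side base",*[onz(S,sc(*p),8) for p in [(93,378),(277,348)]])
print("prongs side",[onz(S,sc(*p),147) for p in[(270,110),(284,174),(86,143),(92,198)]])
print("handle top side",onz(S,sc(187,65),222), "collar",onz(S,sc(196,150),150))
print("handle top top",onz(T,tc(193,125),222))
# masks: beaker rim in top, handle black
img=T["image"];g=img.max(2)
m=(g<14).astype(np.uint8)
n,l,st,ce=cv2.connectedComponentsWithStats(m[170:240,200:280])
print([(s,c) for s,c in zip(st[1:],ce[1:]) if s[4]>8])
for img,name,(x0,y0,x1,y1) in((T["image"],"T",(290,200,340,255)),(S["image"],"S",(270,195,325,260))):
    hsv=cv2.cvtColor(img,cv2.COLOR_BGR2HSV)[y0:y1,x0:x1]
    m=((hsv[...,1]<60)).astype(np.uint8)
    n,l,st,ce=cv2.connectedComponentsWithStats(m)
    i=1+st[1:,4].argmax();cn=cv2.findContours((l==i).astype(np.uint8),cv2.RETR_EXTERNAL,cv2.CHAIN_APPROX_NONE)[0][0]
    print(name,st[i]+[x0,y0,0,0,0],np.array(cv2.fitEllipse(cn)[0])+[x0,y0],cv2.fitEllipse(cn)[1:])
# top rim centre
print("rim top view manual",onz(T,tc(554,250),105))
print("rim side manual",onz(S,(298.3,219),105))
E
```

```text
base corners top
[616.5 299.6   8. ]
[661.5 227.7   8. ]
[575.4 169.3   8. ]
[525.5 237.5   8. ]
side base [616.1 300.2   8. ] [527.7 240.    8. ]
prongs side [array([554.5, 180.8, 147. ]), array([528.9, 216.7, 147. ]), array([635.2, 241. , 147. ]), array([613.7, 270.8, 147. ])]
handle top side [575.3 225.1 222. ] collar [577.5 223.3 150. ]
handle top top [577.8 221.6 222. ]
[(array([32, 31,  6,  8, 19], dtype=int32), array([35. , 34.1]))]
T [ 290  200   50   55 2300] [314.4 225.2] ((57.35939407348633, 61.100555419921875), 176.7288055419922)
S [ 280  202   36   54 1633] [297.5 227.6] ((35.62883377075195, 57.27771759033203), 0.4006960988044739)
rim top view manual [556.7  13.1 105. ]
rim side manual [552.9  28.1 105. ]
```

```bash
python3 - <<'E'
from h import *
np.set_printoptions(precision=1,suppress=True)
S=cams.read_camera("side");T=cams.read_camera("top")
a=cv2.resize(S["image"][195:265,270:330],None,fx=8,fy=8,interpolation=cv2.INTER_CUBIC)
b=cv2.resize(T["image"][200:250,285:340],None,fx=8,fy=8,interpolation=cv2.INTER_CUBIC)
h=max(a.shape[0],b.shape[0]);o=np.zeros((h,800+120,3),np.uint8)
o[:a.shape[0],:480]=a;o[:b.shape[0],480:920]=b
cv2.imwrite("pics/bk.png",cv2.resize(o,(800,int(h*800/920))))
# predicted
for c,X in((555,15),(555,22),(550,25)) and [((0),(x,y)) for x,y in((556,13),(553,28),(555,20))]:
    for K,n in((S,"S"),(T,"T")):
        P=np.array([proj(K,(X[0]+41*np.cos(u),X[1]+41*np.sin(u),105)) for u in np.linspace(0,6.28,60)])
        print(X,n,P.min(0),P.max(0), proj(K,(*X,105)))
for p in((205,271),(219,285),(236,272),(221,256)):print("small",onz(T,p,8))
E
```

```text
(556, 13) S [281.3 201.5] [318.  227.6] [299.6 214.2]
(556, 13) T [297.6 210.6] [327.8 240.4] [312.7 225.4]
(553, 28) S [279.8 206.1] [316.8 232.7] [298.3 219. ]
(553, 28) T [292. 211.] [322.2 240.8] [307.1 225.8]
(555, 20) S [280.4 203.6] [317.3 229.9] [298.8 216.3]
(555, 20) T [295.  210.7] [325.2 240.5] [310.1 225.5]
small [401.3 300.7   8. ]
small [367.3 254.2   8. ]
small [410.  211.7   8. ]
small [449.9 262.    8. ]
```

View pics/bk.png

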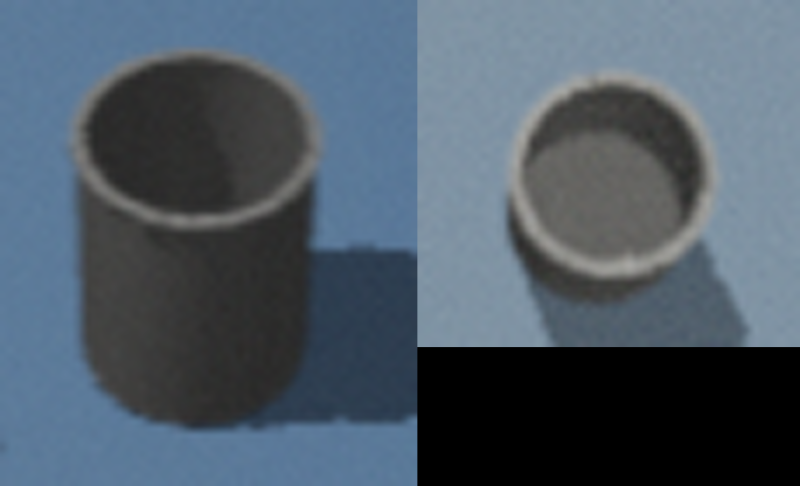

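The brush sits in the larger dark fork, side (240,295) and top (238,205). The other dark fork, side (322,345) and top (220,272), is clearly smaller in the crop. The blue fork, side (180,370), and the orange one, side (300,410), are excluded by colour. So the target is the larger dark fork: seat ≈ (579,223), axis ≈ 0.60 rad. The beaker is at ≈ (557,13).

Emit:
servo_tool:
  series:
    - [10, 20, 30, 0]
    - [30, 55, 50, 0]
    - [50, 95, 60, 0]
    - [70, 135, 60, 0]
    - [90, 175, 60, 0]
    - [110, 215, 60, 0]
    - [130, 255, 60, 0]
    - [150, 290, 60, 0]
    - [165, 325, 60, 0]
    - [175, 335, 60, 0]
  jaw: 100

```text
time_s: 1.35
eef_pos: [401.1, -108.5, 291.5]
ee_rot: [0.972, 0.233, 0.0, -0.0]
wrist_force: [-0.1, -0.9, 0.7]
grip_width: 85.5
```

```bash
python3 -c "
from h import *
s=read_state();print(s['joint_positions'],s['eef_pos'],s['ee_rot'])"
```

```text
[-2.64617618e-01  3.54267554e-02 -8.75780693e-02  1.44744484e+00
  5.81356546e-04  2.40644436e+00] [ 401.13306528 -108.50575759  291.47435789] [ 9.72452458e-01  2.33101056e-01  2.91451276e-04 -1.72028675e-04]
```

Emit:
servo_tool:
  series:
    - [15, 30, 0, 0.03]
    - [35, 65, 0, 0.06]
    - [55, 103, 0, 0.09]
    - [75, 141, 0, 0.12]
    - [95, 179, 0, 0.132]
    - [115, 217, 0, 0.132]
    - [135, 255, 0, 0.132]
    - [155, 293, 0, 0.132]
    - [172, 322, 0, 0.132]
    - [178.5, 334, 0, 0.132]

```text
time_s: 2.35
eef_pos: [579.6, 225.4, 290.1]
ee_rot: [0.955, 0.296, -0.001, -0.0]
wrist_force: [-0.0, -1.2, 0.5]
grip_width: 85.4
```

```bash
cat >> h.py <<'E'
from scipy.spatial.transform import Rotation as Ro
def wcam():
    s=read_state();c=cams.read_camera("wrist")
    H=np.array(c["hand_eye"]);Rt=Ro.from_quat(s["ee_rot"]).as_matrix()
    Rc=Rt@H[:3,:3];o=Rt@H[:3,3]+s["eef_pos"]
    c["R"]=Rc.T;c["t"]=-Rc.T@o
    return s,c
E
python3 -c "
from h import *
s,c=wcam();print(s['joint_positions'],s['eef_pos'],s['ee_rot'])
cv2.imwrite('pics/w1.png',c['image'])
for X in((579,223,222),(579,223,147),(540,197,147)):print(X,proj(c,X))"
```

```text
[3.70693774e-01 4.94894276e-01 5.15023430e-01 1.59205463e+00
 3.05175419e-04 2.91052433e+00] [579.61386401 225.37693795 290.08627535] [ 9.55075613e-01  2.96361657e-01 -5.73843760e-04 -1.12833475e-04]
(579, 223, 222) [283.72660429 225.22507204]
(579, 223, 147) [283.13776604 198.88246531]
(540, 197, 147) [282.45090241 241.5010288 ]
```

View pics/w1.png

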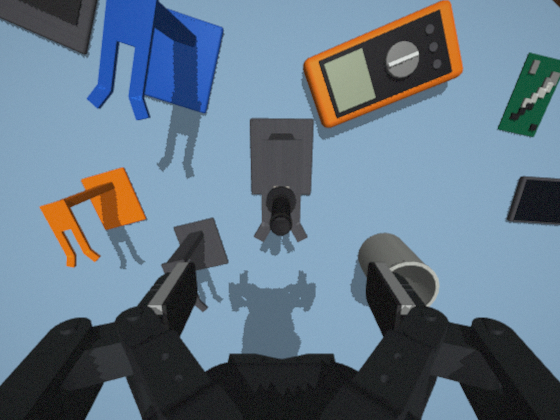

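The wrist view shows the brush top at (281,223) and the collar at (280,197), within 2–3 mm of the prediction, with the fork slot aligned with the image vertical. Descend and grip.

Emit:
servo_tool:
  series:
    - [-0.5, 0, -20, 0]
    - [-1, -0.5, -45, 0]
    - [-1, -0.5, -70, 0]
    - [-1, -0.5, -95, 0]
    - [-1, -0.5, -112, 0]
    - [-1, -0.5, -120, 0]
    - [-1, -0.5, -120, 0]
    - [-1, -0.5, -120, 0]
    - [-1, -0.5, -120, 0]
    - [-1, -0.5, -120, 0]

```text
time_s: 3.4
eef_pos: [578.4, 222.4, 172.1]
ee_rot: [0.955, 0.295, 0.001, -0.0]
wrist_force: [-0.0, -0.9, 0.4]
grip_width: 85.2
```

Emit:
servo_tool:
  series:
    - [0, 0, 0, 0]
    - [0, 0, 0, 0]
    - [0, 0, 0, 0]
    - [0, 0, 0, 0]
    - [0, 0, 0, 0]
    - [0, 0, 0, 0]
    - [0, 0, 0, 0]
    - [0, 0, 0, 0]
    - [0, 0, 0, 0]
    - [0, 0, 0, 0]
  jaw: 0
  squeeze: 60

```text
time_s: 4.4
eef_pos: [578.0, 222.3, 171.3]
ee_rot: [0.955, 0.295, 0.0, -0.0]
wrist_force: [-0.3, 0.3, 1.6]
grip_width: 15.6
```

```bash
cat > look.py <<'E'
import sys
from h import *
tag=sys.argv[1]
s,w=wcam();S=cams.read_camera("side");T=cams.read_camera("top")
print(s['time_s'],s['eef_pos'],s['wrist_force'],s['torque'],s['grip_width'],s['joint_positions'][5])
x,y,_=s['eef_pos'];
u=proj(S,s['eef_pos'])
x0=int(np.clip(u[0]-70,0,420));y0=int(np.clip(u[1]-70,0,240))
a=cv2.resize(S["image"][y0:y0+180,x0:x0+140],None,fx=2.7,fy=2.7,interpolation=cv2.INTER_CUBIC)
b=cv2.resize(w["image"],None,fx=.72,fy=.72)
o=np.zeros((max(a.shape[0],b.shape[0]),a.shape[1]+b.shape[1],3),np.uint8)
o[:a.shape[0],:a.shape[1]]=a;o[:b.shape[0],a.shape[1]:]=b
print("side crop",x0,y0,o.shape)
cv2.imwrite(f"pics/{tag}.png",o);cv2.imwrite(f"pics/{tag}_s.png",S["image"]);cv2.imwrite(f"pics/{tag}_t.png",T["image"]);cv2.imwrite(f"pics/{tag}_w.png",w["image"])
E
python3 look.py g1
```

```text
4.4 [577.96179568 222.25437488 171.32680994] [-0.30335804  0.32951429  1.56687451] [ 0.10503965  0.07745703 -0.08171843] 15.571992479328586 2.9088594590053782
side crop 174 189 (486, 781, 3)
```

View pics/g1.png

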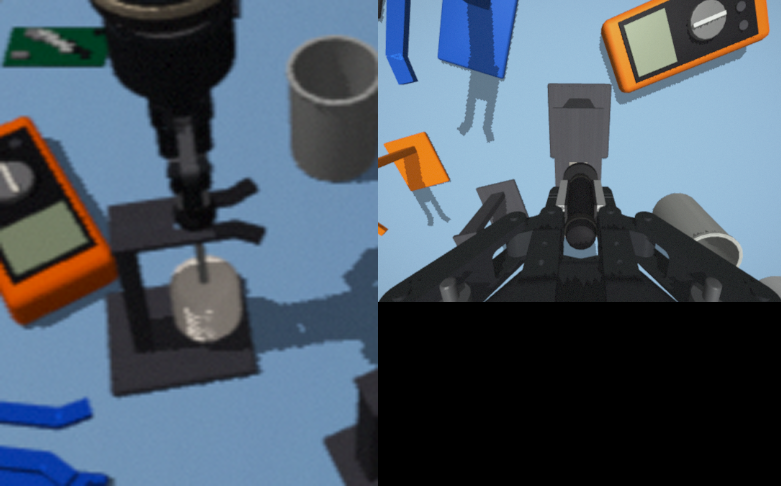

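Emit:
servo_tool:
  series:
    - [0, 0, 3, 0]
    - [0, 0, 6, 0]
    - [-8, -5.5, 6, 0]
    - [-20, -13.5, 6, 0]
    - [-33, -22.5, 6, 0]
    - [-46, -31.5, 6, 0]
    - [-60, -41, 6, 0]
    - [-74, -50.5, 6, 0]
    - [-83, -56.5, 6, 0]
    - [-83, -56.5, 6, 0]

```text
time_s: 5.55
eef_pos: [494.4, 165.3, 177.8]
ee_rot: [0.955, 0.295, 0.0, 0.0]
wrist_force: [0.7, 0.0, -0.8]
grip_width: 15.7
```

```bash
python3 look.py p1
```

```text
5.55 [494.36277782 165.25566107 177.78657521] [ 0.70832979  0.02473862 -0.82552382] [ 0.00398932 -0.05555967  0.02145387] 15.682862521109602 2.8648013222752624
side crop 229 179 (486, 781, 3)
```

View pics/p1.png

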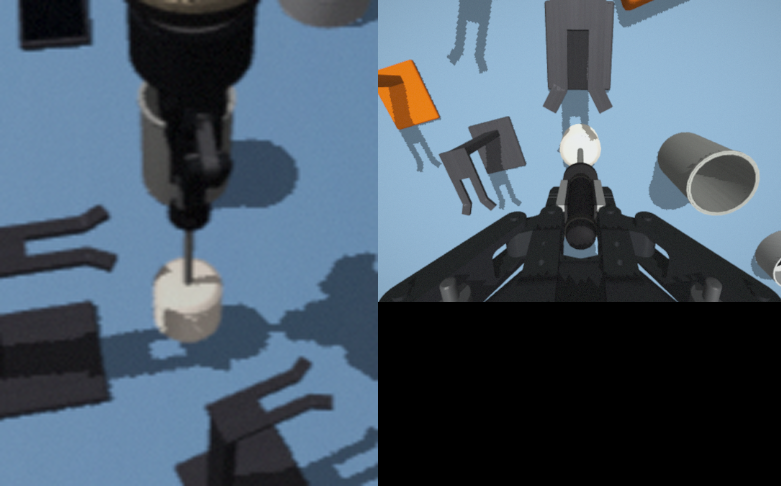

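Brush is out, clear of both forks. Measure the slot and beaker precisely from these unobstructed views.

```bash
python3 - <<'E'
import cv2
w=cv2.imread("pics/p1_w.png");s=cv2.imread("pics/p1_s.png")
cv2.imwrite("pics/p1w_f.png",cv2.resize(w[0:240,200:360],None,fx=2.5,fy=2.5,interpolation=cv2.INTER_CUBIC)) 
cv2.imwrite("pics/p1w_b.png",cv2.resize(w[170:310,380:540],None,fx=4,fy=4,interpolation=cv2.INTER_CUBIC)) 
cv2.imwrite("pics/p1s_h.png",cv2.resize(s[220:320,180:330],None,fx=5,fy=5,interpolation=cv2.INTER_CUBIC)) 
E
```

```text
(no output)
```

View pics/p1w_f.png

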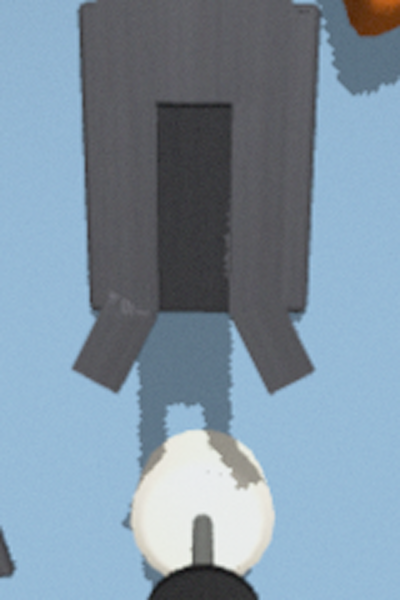

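View pics/p1w_b.png

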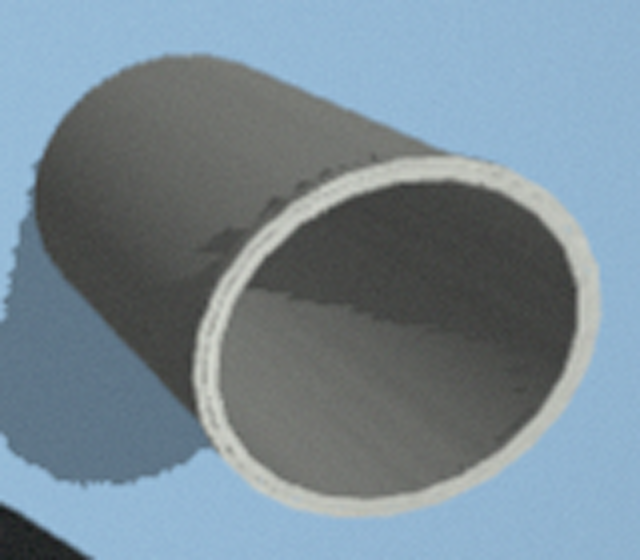

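View pics/p1s_h.png

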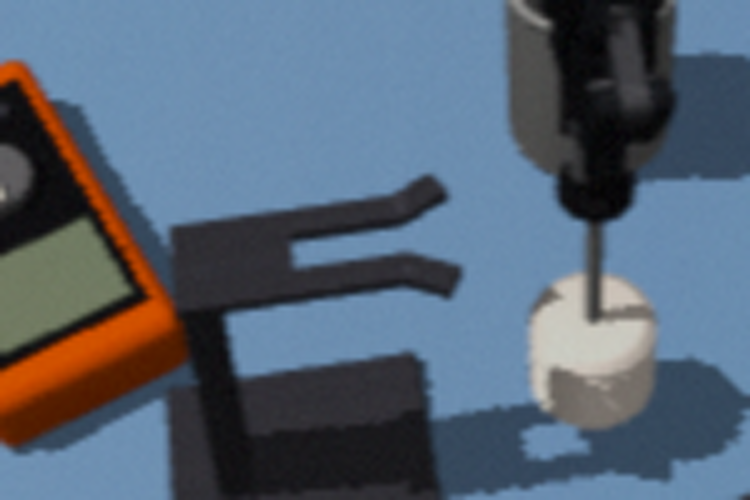

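```bash
python3 - <<'E'
from h import *
np.set_printoptions(precision=1,suppress=True)
s,c=wcam();S=cams.read_camera("side")
P=s['eef_pos']
f=lambda x,y:((x+.5)/2.5+200-.5,(y+.5)/2.5-.5)
a,b=onz(c,f(158,103),147),onz(c,f(232,103),147)
d,e=onz(c,f(158,311),147),onz(c,f(230,311),147)
t1,t2=onz(c,f(97,380),147),onz(c,f(291,381),147)
print("slot width",np.linalg.norm(a-b),np.linalg.norm(d-e),"len",np.linalg.norm((a+b-d-e)/2))
end=(a+b)/2;m=(d+e)/2;mouth=(t1+t2)/2
print("end",end,"straight end",m,"mouth",mouth)
for q in(m,mouth):
  v=end-q;print("ang",np.arctan2(v[1],v[0]),np.linalg.norm(v))
v=end-mouth;u=v/np.linalg.norm(v);print("seat",end-11*u,m+32*u,mouth+47*u)
# side
g=lambda x,y:((x+.5)/5+180-.5,(y+.5)/5+220-.5)
sa,sb=onz(S,g(290,240),147),onz(S,g(292,268),147)
print("side slot end",sa,sb,(sa+sb)/2, "tips",(onz(S,g(438,184),147)+onz(S,g(456,281),147))/2)
# shaft-head joint
J=P+[0,0,-104.3];print("joint exp wrist",proj(c,J),"obs",f(202,519)," side exp",proj(S,J),"obs",g(595,317), onz(c,f(202,519),J[2]),onz(S,g(595,317),J[2]),P)
print("collar low side",proj(S,P+[0,0,-24.3]),"obs",g(596,220))
# beaker rim
hb=lambda x,y:((x+.5)/4+380-.5,(y+.5)/4+170-.5)
pts=np.array([onz(c,hb(*p),103)[:2] for p in[(196,370),(252,230),(330,182),(430,157),(545,195),(600,300),(560,410),(470,490),(360,516),(260,480)]])
A=np.c_[2*pts,np.ones(len(pts))];r=np.linalg.lstsq(A,(pts**2).sum(1),rcond=None)[0];print("beaker wrist",r[:2],np.sqrt(r[2]+r[0]**2+r[1]**2))
E
```

```text
slot width 15.49131389493262 16.31104075879482 len 41.83258243696829
end [589.6 232.9 147. ] straight end [554.8 209.6 147. ] mouth [542.  200.9 147. ]
ang 0.590567372253443 41.832582436968245
ang 0.592008848809961 57.385085580648706
seat [580.5 226.7 147. ] [581.4 227.4 147. ] [581.  227.1 147. ]
side slot end [592.4 227.6 147. ] [585.5 238.7 147. ] [589.  233.2 147. ] tips [540.4 200.4 147. ]
joint exp wrist [281.5 208.9] obs (280.5, 207.3)  side exp [297.8 283.1] obs (298.6, 283.0) [496.2 167.5  73.1] [494.1 165.   73.1] [495.5 166.  177.4]
collar low side [298.2 258.2] obs (298.8, 263.6)
beaker wrist [560.9  15.8] 40.36223154334023
```

Emit:
servo_tool:
  series:
    - [0, 0, 25, 0]
    - [0, 0, 60, 0]
    - [0, 0, 90, 0]
    - [5, -10, 105, 0]
    - [15, -35, 105, 0]
    - [27, -65, 105, 0]
    - [41, -97, 105, 0]
    - [54, -128, 105, 0]
    - [62, -148, 105, 0]
    - [63.5, -151.5, 105, 0]

```text
time_s: 6.8
eef_pos: [559.4, 12.3, 281.7]
ee_rot: [0.956, 0.294, -0.0, 0.0]
wrist_force: [0.1, 0.5, -0.3]
grip_width: 15.5
```

Emit:
servo_tool:
  series:
    - [0, 0, 0, 0]
    - [0, 0, 0, 0]
    - [0, 0, 0, 0]
    - [0, 0, 0, 0]
    - [0, 0, 0, 0]
    - [0, 0, 0, 0]
    - [0, 0, 0, 0]
    - [0, 0, 0, 0]
    - [0, 0, 0, 0]
    - [0, 0, 0, 0]

```text
time_s: 7.8
eef_pos: [558.5, 14.2, 282.3]
ee_rot: [0.955, 0.295, 0.0, 0.0]
wrist_force: [0.6, -0.1, -0.6]
grip_width: 15.8
```

```bash
python3 look.py b1; python3 - <<'E'
import cv2
s=cv2.imread("pics/b1_s.png");t=cv2.imread("pics/b1_t.png")
cv2.imwrite("pics/b1z.png",cv2.resize(s[140:270,240:370],None,fx=4.5,fy=4.5,interpolation=cv2.INTER_CUBIC)) 
cv2.imwrite("pics/b1tz.png",cv2.resize(t[170:290,250:380],None,fx=4.5,fy=4.5,interpolation=cv2.INTER_CUBIC)) 
E
```

```text
7.8 [558.45754732  14.20031675 282.29698268] [ 0.58449446 -0.14761104 -0.57594239] [0.04490584 0.00809503 0.03387615] 15.807724894338893 2.5672757956933734
side crop 229 79 (486, 781, 3)
```

View pics/b1z.png

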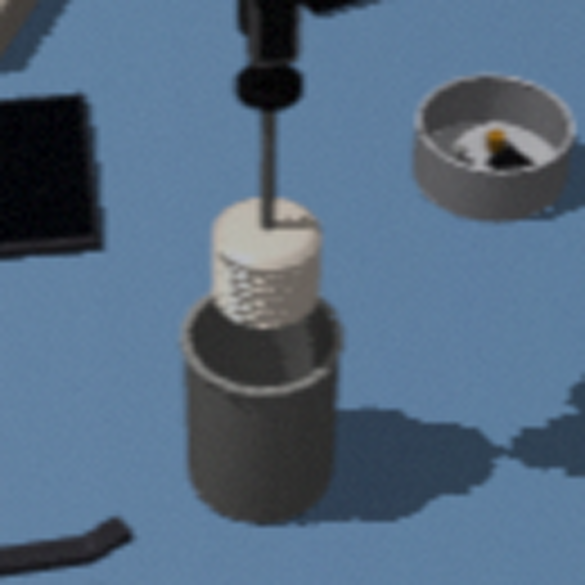

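View pics/b1_w.png

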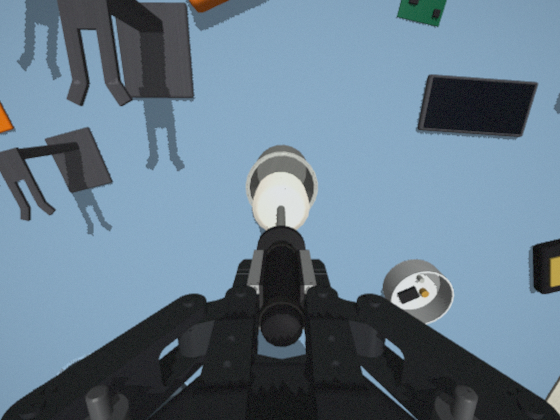

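Head is centred over the beaker in the side crop (head x≈265, beaker x≈262) and in the wrist view (281 against 282). Lower part way and check forces.

Emit:
servo_tool:
  series:
    - [0, 0, -10, 0]
    - [0, 0, -22, 0]
    - [0, 0, -34, 0]
    - [0, 0, -46, 0]
    - [0, 0, -58, 0]
    - [0, 0, -66, 0]
    - [0, 0, -71, 0]
    - [0, 0, -71, 0]
    - [0, 0, -71, 0]
    - [0, 0, -71, 0]

```text
time_s: 8.95
eef_pos: [558.7, 14.2, 211.8]
ee_rot: [0.955, 0.295, 0.0, 0.0]
wrist_force: [-0.1, -0.2, -0.2]
grip_width: 15.6
```

```bash
python3 look.py b2; python3 - <<'E'
import cv2
s=cv2.imread("pics/b2_s.png")
cv2.imwrite("pics/b2z.png",cv2.resize(s[140:270,240:370],None,fx=4.5,fy=4.5,interpolation=cv2.INTER_CUBIC)) 
E
```

```text
8.95 [558.72427646  14.24806941 211.80510822] [-0.0759976  -0.21545664 -0.15114948] [-0.00141176  0.01185366 -0.01236522] 15.579341150240221 2.567283399159738
side crop 228 107 (486, 781, 3)
```

View pics/b2z.png

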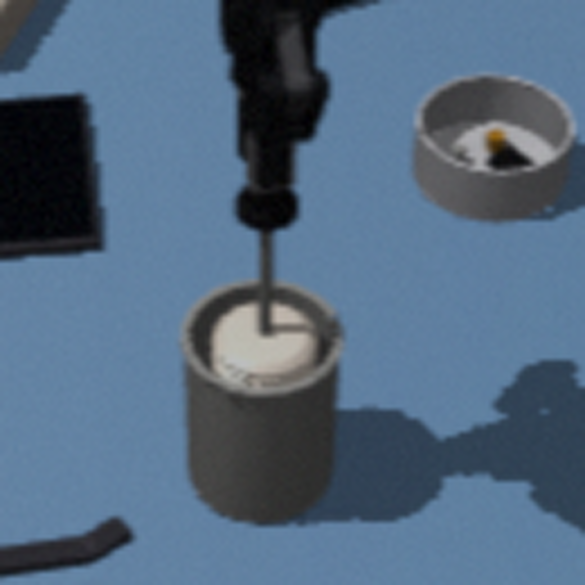

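View pics/b2_w.png

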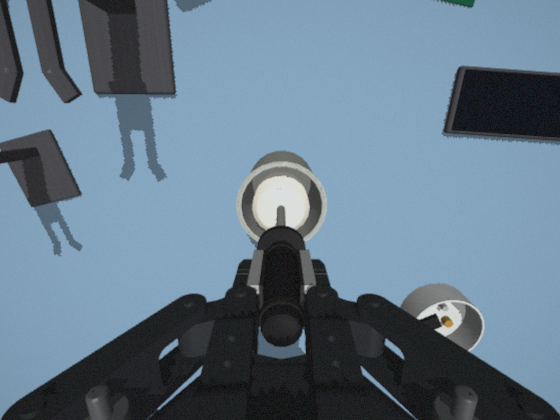

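No contact forces, and the head sits inside the rim with clearance all round: side rim centre (262,337), shaft foot (265,332). First push down.

Emit:
servo_tool:
  series:
    - [0, 1, -8, 0]
    - [0, 1, -18, 0]
    - [0, 1, -28, 0]
    - [0, 1, -38, 0]
    - [0, 1, -46, 0]
    - [0, 1, -52, 0]
    - [0, 1, -55, 0]
    - [0, 1, -55, 0]
    - [0, 1, -55, 0]
    - [0, 1, -55, 0]

```text
time_s: 10.1
eef_pos: [558.7, 15.2, 156.7]
ee_rot: [0.955, 0.295, 0.0, 0.0]
wrist_force: [0.4, -0.4, -0.0]
grip_width: 15.7
```

```bash
python3 look.py b3; python3 - <<'E'
import cv2
s=cv2.imread("pics/b3_s.png")
cv2.imwrite("pics/b3z.png",cv2.resize(s[140:270,240:370],None,fx=4.5,fy=4.5,interpolation=cv2.INTER_CUBIC)) 
E
```

```text
10.1 [558.71398227  15.2472513  156.7164873 ] [ 0.39172744 -0.38662831 -0.00316201] [ 0.03704857  0.01309738 -0.02752531] 15.739585170336918 2.569063020660938
side crop 228 127 (486, 781, 3)
```

View pics/b3z.png

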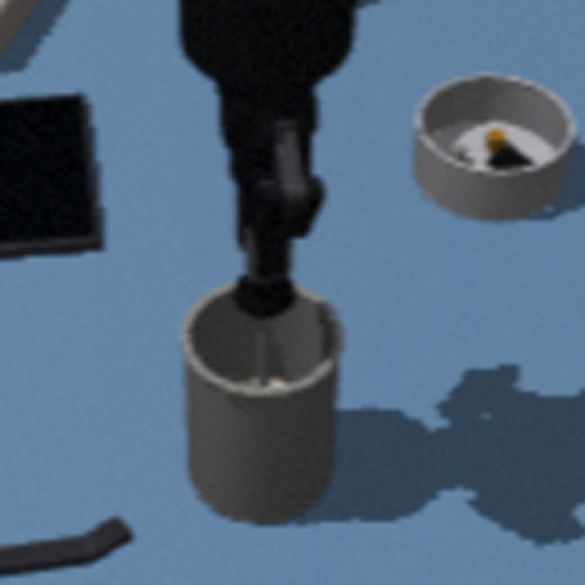

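Head is down inside, the beaker has not moved and there is no contact force. Second and third strokes.

Emit:
servo_tool:
  series:
    - [0, 0, 10, 0]
    - [0, 0, 22, 0]
    - [0, 0, 34, 0]
    - [0, 0, 46, 0]
    - [0, 0, 54, 0]
    - [0, 0, 55, 0]
    - [0, 0, 55, 0]
    - [0, 0, 55, 0]
    - [0, 0, 55, 0]
    - [0, 0, 55, 0]

```text
time_s: 11.25
eef_pos: [558.3, 15.2, 210.9]
ee_rot: [0.955, 0.295, -0.0, -0.0]
wrist_force: [0.6, 0.1, -0.6]
grip_width: 15.6
```

Emit:
servo_tool:
  series:
    - [0, 0, -10, 0]
    - [0, 0, -22, 0]
    - [0, 0, -34, 0]
    - [0, 0, -46, 0]
    - [0, 0, -53, 0]
    - [0, 0, -56, 0]
    - [0, 0, -56, 0]
    - [0, 0, -56, 0]
    - [0, 0, -56, 0]
    - [0, 0, -56, 0]

```text
time_s: 12.25
eef_pos: [558.7, 15.2, 155.7]
ee_rot: [0.955, 0.295, 0.0, 0.0]
wrist_force: [-0.2, -0.2, -0.1]
grip_width: 15.6
```

Emit:
servo_tool:
  series:
    - [0, 0, 10, 0]
    - [0, 0, 22, 0]
    - [0, 0, 34, 0]
    - [0, 0, 46, 0]
    - [0, 0, 54, 0]
    - [0, 0, 56, 0]
    - [0, 0, 56, 0]
    - [0, 0, 56, 0]
    - [0, 0, 56, 0]
    - [0, 0, 56, 0]

```text
time_s: 13.25
eef_pos: [558.3, 15.2, 210.9]
ee_rot: [0.955, 0.295, -0.0, -0.0]
wrist_force: [-0.1, 0.0, 0.2]
grip_width: 15.5
```

Emit:
servo_tool:
  series:
    - [0, 0, -10, 0]
    - [0, 0, -22, 0]
    - [0, 0, -34, 0]
    - [0, 0, -46, 0]
    - [0, 0, -53, 0]
    - [0, 0, -56, 0]
    - [0, 0, -56, 0]
    - [0, 0, -56, 0]
    - [0, 0, -56, 0]
    - [0, 0, -56, 0]

```text
time_s: 14.25
eef_pos: [558.7, 15.2, 155.7]
ee_rot: [0.955, 0.295, 0.0, 0.0]
wrist_force: [-0.3, -0.3, -1.5]
grip_width: 15.4
```

```bash
python3 look.py b4; python3 - <<'E'
import cv2
s=cv2.imread("pics/b4_s.png")
cv2.imwrite("pics/b4z.png",cv2.resize(s[140:270,240:370],None,fx=4.5,fy=4.5,interpolation=cv2.INTER_CUBIC)) 
E
```

```text
14.25 [558.67691353  15.22972109 155.69027624] [-0.25682605 -0.29220424 -1.48423469] [-0.01891274  0.04142086 -0.03077965] 15.416719990028753 2.569010629548311
side crop 228 127 (486, 781, 3)
```

View pics/b4z.png

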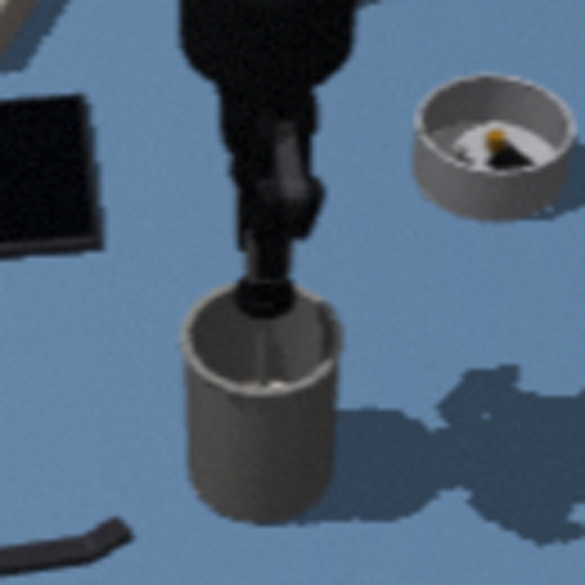

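Emit:
servo_tool:
  series:
    - [0, 0, 15, 0]
    - [0, 0, 40, 0]
    - [0, 0, 70, 0]
    - [0, 0, 100, 0]
    - [0, 0, 122, 0]
    - [0, 0, 127, 0]
    - [-6, 16, 127, 0]
    - [-16, 45, 127, 0]
    - [-28, 78, 127, 0]
    - [-40, 110, 127, 0]

```text
time_s: 15.4
eef_pos: [517.1, 126.8, 281.0]
ee_rot: [0.955, 0.295, -0.001, -0.0]
wrist_force: [-0.1, 0.7, -0.6]
grip_width: 15.3
```

Emit:
servo_tool:
  series:
    - [-10, 28, 0, 0]
    - [-16, 44, 0, 0]
    - [-17, 48, -10, 0]
    - [-17, 48, -30, 0]
    - [-17, 48, -55, 0]
    - [-17, 48, -80, 0]
    - [-17, 48, -98, 0]
    - [-17, 48, -106, 0]
    - [-17, 48, -106, 0]
    - [-17, 48, -106, 0]

```text
time_s: 16.4
eef_pos: [501.6, 173.2, 176.7]
ee_rot: [0.955, 0.295, 0.0, -0.0]
wrist_force: [-0.1, 0.4, 0.8]
grip_width: 15.8
```

```bash
python3 look.py r1; python3 - <<'E'
import cv2
w=cv2.imread("pics/r1_w.png")
cv2.imwrite("pics/r1w_f.png",cv2.resize(w[0:240,200:360],None,fx=2.5,fy=2.5,interpolation=cv2.INTER_CUBIC)) 
E
```

```text
16.4 [501.57573637 173.16880618 176.67306024] [-0.12660544  0.37403941  0.80823988] [-0.05686746  0.0143129  -0.00862569] 15.843784726462859 2.874444048853905
side crop 223 181 (486, 781, 3)
```

View pics/r1w_f.png

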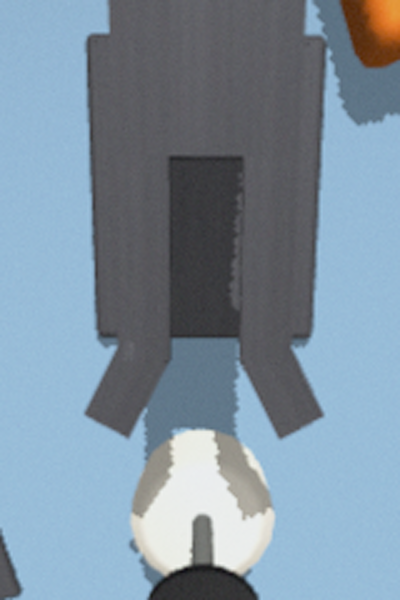

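View pics/r1.png

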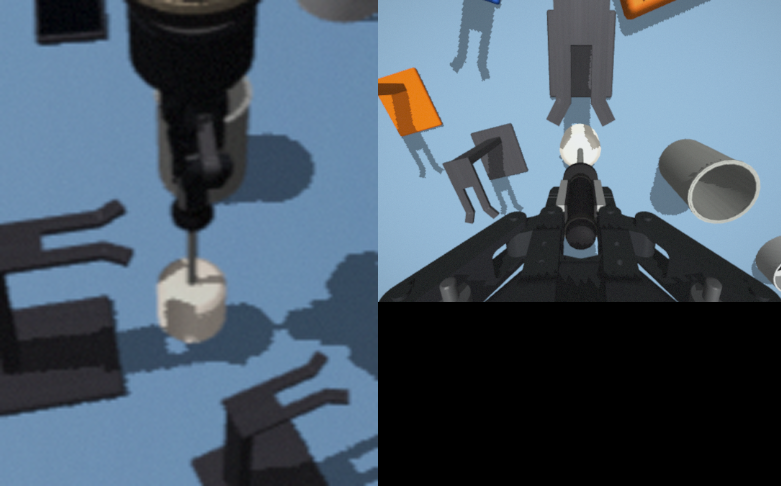

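Slot centred at crop x≈205 and shaft at 203, so the brush is aligned within about 1 mm. Slide it in.

Emit:
servo_tool:
  series:
    - [6.6, 4.5, 0, 0]
    - [16.6, 11.2, 0, 0]
    - [26.6, 17.9, 0, 0]
    - [36.5, 24.6, 0, 0]
    - [46.5, 31.3, 0, 0]
    - [56.4, 38, 0, 0]
    - [66.4, 44.6, 0, 0]
    - [73, 49.1, 0, 0]
    - [77, 51.8, 0, 0]
    - [77, 51.8, 0, 0]

```text
time_s: 17.55
eef_pos: [578.8, 225.3, 176.1]
ee_rot: [0.955, 0.295, -0.0, 0.0]
wrist_force: [0.5, -0.1, -0.3]
grip_width: 15.5
```

```bash
python3 look.py r2
```

```text
17.55 [578.79353251 225.30860254 176.14281894] [ 0.47419582 -0.11192448 -0.2973581 ] [-0.02698096 -0.03706034 -0.01747499] 15.513992127093152 2.9128762534605968
side crop 173 189 (486, 781, 3)
```

View pics/r2.png

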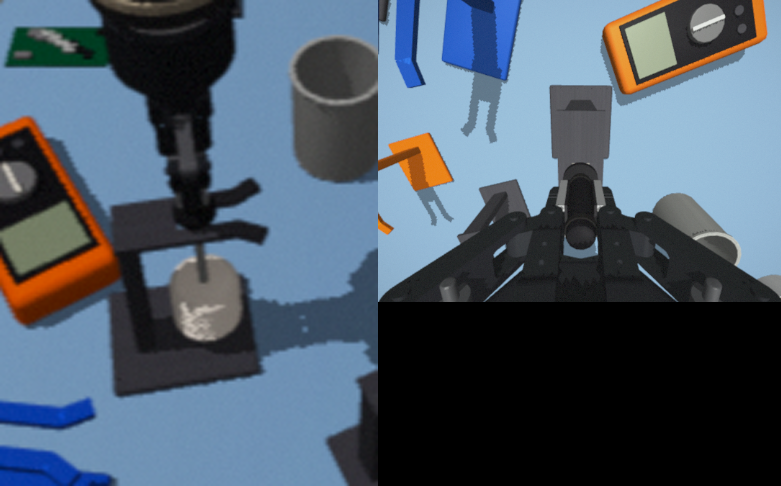

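Emit:
servo_tool:
  series:
    - [0, 0, -1, 0]
    - [0, 0, -2, 0]
    - [0, 0, -3, 0]
    - [0, 0, -4, 0]
    - [0, 0, -4.5, 0]
    - [0, 0, -5, 0]
    - [0, 0, -5, 0]
    - [0, 0, -5, 0]
    - [0, 0, -5, 0]
    - [0, 0, -5, 0]

```text
time_s: 18.7
eef_pos: [578.5, 225.1, 171.3]
ee_rot: [0.955, 0.295, 0.0, -0.0]
wrist_force: [0.1, -0.1, 1.3]
grip_width: 15.7
```

Emit:
servo_tool:
  series:
    - [0, 0, -0.3, 0]
    - [0, 0, -0.3, 0]
    - [0, 0, -0.3, 0]
    - [0, 0, -0.3, 0]
    - [0, 0, -0.3, 0]
    - [0, 0, -0.3, 0]
    - [0, 0, -0.3, 0]
    - [0, 0, -0.3, 0]
    - [0, 0, -0.3, 0]
    - [0, 0, -0.3, 0]
  jaw: 70

```text
time_s: 19.7
eef_pos: [578.5, 225.0, 171.0]
ee_rot: [0.955, 0.295, 0.0, 0.0]
wrist_force: [-0.5, 0.3, -0.7]
grip_width: 59.8
```

```bash
python3 look.py r3
```

```text
19.7 [578.48617261 225.00997999 171.01514662] [-0.46232486  0.27104739 -0.72176689] [-0.0275771  -0.01741808  0.07271724] 59.79992527216892 2.9128150115692755
side crop 173 190 (486, 781, 3)
```

View pics/r3.png

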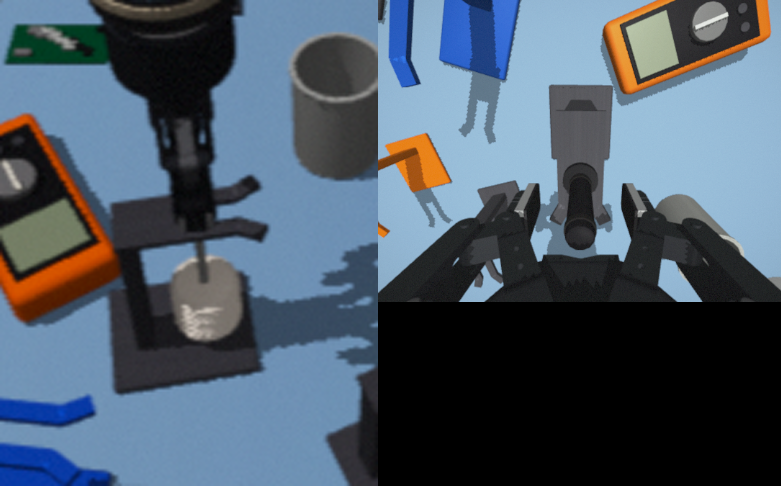

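Released, and the brush hangs free centred between the fingers. Retreat straight up, then off to the side so the cameras can see.

Emit:
servo_tool:
  series:
    - [0, 0, 5, 0]
    - [0, 0, 20, 0]
    - [0, 0, 40, 0]
    - [0, 0, 60, 0]
    - [0, 0, 85, 0]
    - [0, 0, 110, 0]
    - [0, 0, 125, 0]
    - [-20, -30, 130, 0]
    - [-45, -65, 130, 0]
    - [-60, -90, 130, 0]

```text
time_s: 20.85
eef_pos: [517.2, 133.7, 301.7]
ee_rot: [0.955, 0.295, 0.0, 0.0]
wrist_force: [-0.1, 0.2, -0.6]
grip_width: 59.8
```

Emit:
servo_tool:
  series:
    - [-15, -30, 0, 0]
    - [-30, -60, 0, 0]
    - [-50, -100, 0, 0]
    - [-60, -130, 0, 0]
    - [-60, -150, 0, 0]
    - [-60, -150, 0, 0]
    - [-60, -150, 0, 0]
    - [-60, -150, 0, 0]
    - [-60, -150, 0, 0]
    - [-60, -150, 0, 0]

```text
time_s: 21.85
eef_pos: [458.5, -14.4, 301.0]
ee_rot: [0.955, 0.296, -0.0, -0.0]
wrist_force: [-0.0, 0.0, 0.1]
grip_width: 59.5
```

```bash
python3 look.py e1; python3 - <<'E'
import cv2,numpy as np
s=cv2.imread("pics/e1_s.png");s0=cv2.imread("pics/side0.png")
f=lambda i:cv2.resize(i[195:345,190:330],None,fx=2.8,fy=2.8,interpolation=cv2.INTER_CUBIC)
cv2.imwrite("pics/e1z.png",np.hstack([f(s0),f(s)]))
E
```

```text
21.85 [458.53414383 -14.39078647 300.96368355] [-0.01822427  0.02319864  0.07040713] [0.02790995 0.02428833 0.04204982] 59.54829060425741 2.5093715688383824
side crop 284 76 (486, 781, 3)
```

View pics/e1z.png

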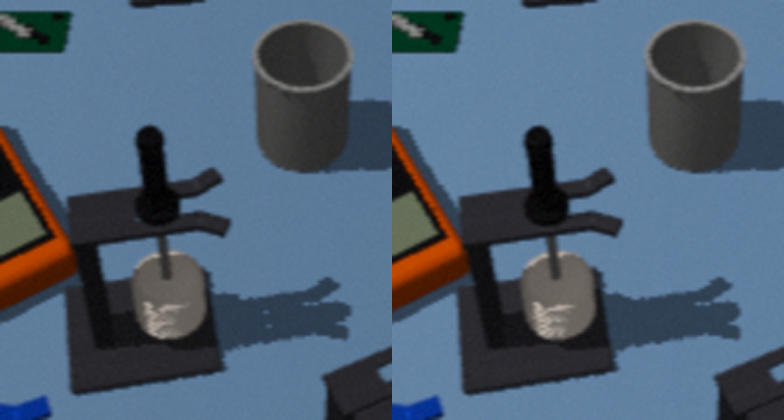

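View pics/e1_t.png

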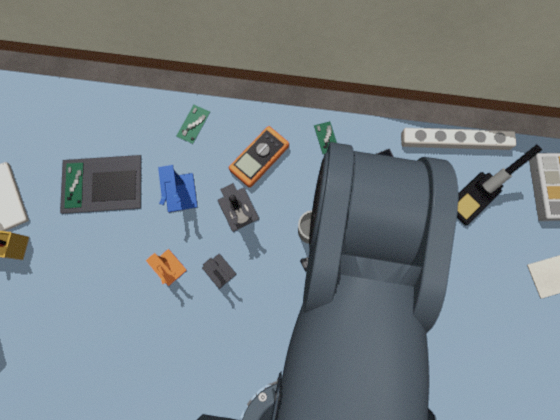

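Before (left) and after (right) match. The brush hangs upright, with its collar at right-panel (545,208) about 1 mm from the original spot. The beaker is unmoved, rim at (694,55) against (302,55).

```bash
python3 -c "
from station import robot
print(robot.sign_off())"
```

```text
the job is handed in; nothing more can be done
None
```

I took the brush from the larger dark fork and scrubbed the beaker with three strokes to the bottom. Between strokes I drew it up until the bristle tops were about level with the rim. I then hung it back by its collar, let go, backed the arm away and signed off. The clock read about 22 s against the 64 s limit.

**Last checks**
- **Brush:** the before and after side views match. It hangs upright on the prongs, about 1 mm from where it started.
- **Beaker:** the same views show it upright and unmoved.
- **Bystanders:** the meter is where it was. The arm hid the phone and tin in the last top view. The tin showed no change in the side crops during the strokes, and the arm never went near the phone.
- **Forces:** the wrist force stayed below about 2 N in every reading.
- **Stroke depth:** I worked this out from the tool height. The tip reached 6–7 mm above the bench at the bottom and about 62 mm at the top. I never pressed it against the beaker floor to confirm.

**What disagreed:** the cameras placed the beaker and the fork seat 2–5 mm apart, so I used values in between. Both fits had enough clearance for that.

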